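# Index the bench magnifier over the culture dish

### The arm

A 6-joint arm with a two-finger parallel gripper is mounted at the origin on a cart in front of the work surface, level with it; the furniture and walls round the work are solid. World frame = base frame: x ahead of the robot, y to its left, z up, the work surface at z = 0. Lengths are in m, angles in rad, forces in N, time in s.
With the tool pointing down it reaches from about 0.375 to 0.825 m from the base axis. Payload 5.5 kg.
Tool frame: the origin (TCP) lies at the very end of the fingers, on their centre line; the grasp point (between the pads) lies 19 mm behind it; z points along the fingers, y is the line along which they close (so a half turn about z gives the same grasp; the last joint's range is limited). The gripper opens to 85 mm and grips with 20 to 120 N. Pads are 22 mm wide; open, the fingers measure 114 mm over their backs; the gripper's body (76 mm by 85 mm) begins 54 mm behind the grasp point. The pads swing forward as they close: fully open they stand 13 mm farther back than shut.
Start: joints at [1.244, 0.314, -0.047, 1.21, 0, 1.571], TCP at [0.193, 0.568, 0.231] pointing down, gripper open.
Joint ranges: [-2.67, 2.67], [-0.69, 1.73], [-1.03, 1.25], [-2.08, 2.16], [-1.42, 1.45], [-3.14, 3.14]. Speed limits (rad/s): [2.39, 2.39, 3.01, 3.14, 3.14, 3.14].

### API

Orientations are given as a 3x3 rotation matrix whose columns are the frame's x, y, z axes.
In Python, from rig import * gives the robot as it stands. The module is installed in compiled form; this text tells all that it offers.
- The arm moves only by the tool play_rows, never from a script. Its argument "commands" is a list of rows, each an object of numbers: "dx", "dy", "dz": the shift along the world's x, y, z in mm; "wx", "wy", "wz": the turn, a rotation vector about the world's x, y, z in rad. A call has exactly 5 rows; each row is the pose to reach, as a shift and turn from the pose commanded when the call began; what a row does not reach only later rows make up. A row lasts 1/10 s, in which the tool goes at most 50 mm and 8.59 degrees, less where a joint would pass 70% of its speed; a pose out of reach is approached as far as the arm can. A call with a gripper value outside its range is refused whole. "grip" is the opening, from 0 (shut) to 1 (fully open), set as the call begins (left out, the last holds). The fingers move at their own pace and stop on an object; "grip_force" is the grip in N (left out, the last holds). Time passes only in rows, so rows that repeat a pose let the fingers close, or fill a call up. It gives the time, the measured TCP pose, the force, the opening and the grip force at its end, in the units of the state.
- get_state(): the state, without advancing time (a new reading comes with each control period).
- get_image(name): name is "scene" or "top"; returns the picture (384x512x3 uint8, red, green, blue); there is no depth.
- calibration(name): a dict with "K" (3x3 intrinsics, pixels), "R" (3x3) and "t" (3): a world point X has camera coordinates R X + t. Camera axes: x right, y down, z forward; pixel columns grow to the right and rows downward; lengths in m; the calibration is good to about 2 mm. A picture is of the moment at which its call begins. calibration takes no time and is no camera call.
- close_job(): hands the job in; it is judged then, once.
The state is a dict: "time": time; "qpos": joint angles; "dq": joint speeds; "joint_torque": joint torques, N m; "ee_pos": TCP position; "ee_rot": TCP orientation; "wrist_force": force on the tool from outside, world axes, zero at the start; "torque": the same for the moment, N m; "gripper_width": finger opening in m; "grip_force": force on a finger pad.
Only numpy, scipy, OpenCV 4.12 (cv2) and the standard library are available. Lean on these libraries where they do the work, as an engineer would, in place of code of your own. Each camera call takes 0.05 s, during which the arm holds its last target. There are 200 camera calls.

### The job

Bring the bench magnifier one hole over, so that its lens stands above the round culture dish: hook a fingertip under the ring of the spring index pin, lift the pin clear of its hole, swing the arm to the next hole on the dish's side and let the pin drop fully home there. Do not pinch the ring, handle it and the arm gently, and leave the dish, the box of coverslips, the tally counter and the timer lying where they are.

Things in the scene. Friction and masses are not known exactly. Their poses are not given: they have to be found in the camera images.
- stand: fixed stand of the magnifier: grey foot 130 x 160 mm bolted to the worktop, with a level aluminium index plate on it. Origin: on the worktop, on the upright pivot axis of the arm (the pivot screw's top is 81 mm up). z up; x from the pivot to the middle hole of the plate, away from the robot (turned up to 0.25 rad either way); y to the left of that
- middle_hole (a point): mouth of the middle hole, 110 mm from the pivot, on the plate's top, 60 mm above the worktop. The plate is 172 x 222 mm, 14 mm thick, from 34 mm behind the pivot to 138 mm ahead and 111 mm to either side. Five through holes of 12 mm lie on a circle of 110 mm radius round the pivot, at -0.84, -0.42, 0, 0.42 and 0.84 rad from the stand's x
- lens_arm (a joint): angle (rad) of the flat steel swing arm about the pivot: 0 when it points along the stand's x (middle hole, where it starts), positive counter-clockwise seen from above (to the stand's +y). Light friction (about 1 N at the ring); it stays where it is left; stops at +-0.945. With the pin in a hole it has about 0.015 rad of play either way
- index_pin (a joint): height (m) of the spring index pin (8 mm, round foot): 0 fully home in a hole, about 0.010 when its foot rides on the plate between holes, 0.024 at its upper stop. It must rise over 0.010 to leave a hole. The spring pushes it down with 4 N at the bottom, 6 N at the top, so it drops by itself into the next hole that the arm reaches
- barrel_top (a point): top centre of the dark spring barrel (24 mm across, 20 mm high) in which the pin slides, on the arm 110 mm from the pivot, 93 mm above the worktop. The arm is a flat bar 26 mm wide whose top is 73 mm above the worktop
- ring_centre (a point): centre of the opening of the round pull ring on the pin: with the pin home 122 mm above the worktop, 134 mm from the pivot. Ring of 6 mm steel wire, 56 mm clear inside; it stands square across the arm and leans 50 degrees from upright, top away from the pivot. A finger pointing outward along the arm and 45 to 60 degrees down goes straight through; shut fingers fit in
- ring_top (a point): middle of the ring's upper wire, which is lifted from below: 31 mm from the ring's centre, with the pin home 142 mm above the worktop and 157 mm from the pivot; it moves with pin and arm
- lens_centre (a point): centre of the round magnifier lens (85 mm over its black frame) at the arm's end, 200 mm from the pivot and 69 mm above the worktop (frame 64 to 73 mm)
- culture_dish: the round shallow culture dish with its lid, 60 mm across, 15 mm high, loose on the worktop beneath the lens place of the hole next to the middle one, either at +0.42 or at -0.42 rad (within about 7 mm). Origin: centre of its underside
- coverslip_box: low rectangular carton of coverslips, 62 x 88 mm, 22 mm high, loose on the worktop at the lens place on the other side. Origin: centre of its underside
- counter: round hand tally counter, 56 x 52 x 19 mm, loose on the worktop left of the stand. Origin: centre of its underside
- timer: flat lab timer, 60 x 64 x 18 mm, loose on the worktop right of the stand. Origin: centre of its underside
Not all that is in view belongs to the job. Of the things that look like the culture_dish, the larger one is meant.

How it is judged:
On the way, in this order (a step that is already met when the one before it is completed fails the run):
1. the pin is lifted clear of the middle hole (value of joint index_pin above 0.0105 m and value of joint lens_arm between -0.1 and 0.1 rad), for 0.05 s.
2. the arm is swung until the lens is over the culture dish and the pin is home in that hole (horizontal distance between lens_centre and culture_dish below 0.018 m and value of joint index_pin below 0.002 m), for 0.1 s.
At the end, for the whole second after the job is handed in: The lens centre is within 18 mm (level distance) of the centre of the culture dish, the index pin is fully home (under 2 mm) in that hole, the arm is at rest, and dish, coverslip box, tally counter and timer lie within 10 mm of where they began (all of step 2 and velocity of joint lens_arm between -0.03 and 0.03 rad/s and distance of each of culture_dish, coverslip_box, counter, timer from where it was at the start of the episode below 0.01 m); the robot touches nothing.
It fails at once if the ring, pin or arm was pinched or forced with more than 30 N (contact force between the fingers and stand above 30 N).
It fails at once if the dish or the coverslip box was moved or lifted by 10 mm or more (distance of any of culture_dish, coverslip_box from where it was at the start of the episode above 0.01 m).
It fails at once if the tally counter or the timer was moved or lifted by 10 mm or more (distance of any of counter, timer from where it was at the start of the episode above 0.01 m).
It also fails if it takes over 48 s, if anything falls off the work surface, if the arm or the gripper's body presses on something with over 40 N, if the wrist force passes 120 N, or if a joint passes its speed limit or range.

## Working session

There is one attempt and no reset: what is moved stays moved. The work goes in short steps, Python scripts to look and compute and a tool call to move; the robot and the scene stay as the last step left them, time stands still between calls to the robot, and variables do not carry over. Pictures are saved under pics/ and viewed, at most 10 in all, crops included, and the job is handed in when it is done.

Besides the shell and the picture viewer there is one more tool, called after ">>>" by a JSON object that holds its "api" and its "payload", one argument or row to a line. play_rows: Moves the arm, as the interface text tells. Its arguments: {"type":"object","properties":{"commands":{"type":"array","items":{"type":"object","properties":{"dx":{"type":"number"},"dy":{"type":"number"},"dz":{"type":"number"},"wx":{"type":"number"},"wy":{"type":"number"},"wz":{"type":"number"}}}},"grip":{"type":"number"},"grip_force":{"type":"number"}},"required":["commands"]}

```bash
mkdir -p pics
python3 - <<'E'
from rig import *
import cv2,numpy as np
np.set_printoptions(precision=4,suppress=True)
for n in("scene","top"):
    im=get_image(n); cv2.imwrite(f"pics/{n}0.png",cv2.cvtColor(im,cv2.COLOR_RGB2BGR))
    c=calibration(n); print(n,c["K"],c["R"],c["t"], -c["R"].T@c["t"])
s=get_state(); print(s["time"],s["ee_pos"],s["ee_rot"],s["wrist_force"])
E
```

```text
scene [[402.4343   0.     256.3532]
 [  0.     402.4343 194.3759]
 [  0.       0.       1.    ]] [[ 0.7429 -0.6694  0.0022]
 [-0.4938 -0.5502 -0.6734]
 [ 0.452   0.4992 -0.7393]] [-0.3286  0.4271  0.8281] [ 0.0808 -0.3984  0.9005]
top [[473.4081   0.     251.1315]
 [  0.     473.4081 196.2544]
 [  0.       0.       1.    ]] [[ 0.0166 -0.9998  0.0111]
 [-0.9978 -0.0173 -0.0639]
 [ 0.0641 -0.01   -0.9979]] [0.1126 0.5735 1.1252] [0.4983 0.1338 1.1582]
0.1 [0.1924 0.5677 0.2305] [[-0.9471  0.321  -0.0005]
 [ 0.321   0.9471 -0.0015]
 [-0.     -0.0016 -1.    ]] [ 0.2243 -0.1047 -1.0757]
```

View pics/scene0.png

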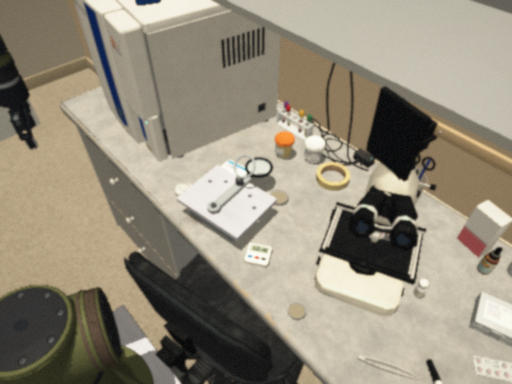

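View pics/top0.png

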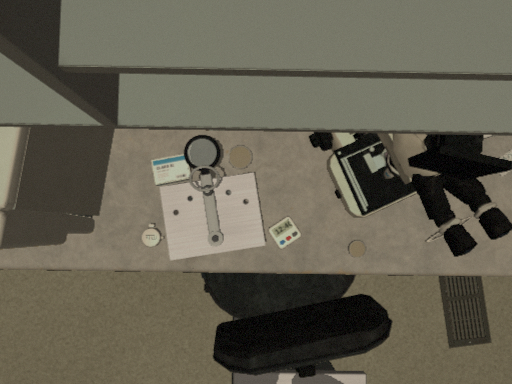

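The top view shows the stand with its lens at about (203,152). There are two dish-like discs, a large one at (240,157) beside the lens on the right (-y) and a small one at (358,248), which is a decoy. The tape ring and jars are also not it. The carton is at (170,170), the counter at (151,236) and the timer at (284,232). So the dish is the one at (240,157), and I'll check it in a close crop.

```bash
cat > h.py <<'E'
from rig import *
import cv2,numpy as np
np.set_printoptions(precision=4,suppress=True)
def ray(n,uv,z):
    c=calibration(n);o=-c["R"].T@c["t"]
    d=c["R"].T@np.linalg.solve(c["K"],[uv[0],uv[1],1.]); return o+d*(z-o[2])/d[2]
def proj(n,X):
    c=calibration(n);p=c["K"]@(c["R"]@np.asarray(X,float)+c["t"]);return p[:2]/p[2]
E
python3 - <<'E'
from h import *
im=cv2.imread("pics/top0.png"); c=im[120:280,130:310]
big=cv2.resize(c,None,fx=4,fy=4,interpolation=cv2.INTER_CUBIC)[:600]
cv2.imwrite("pics/crop1.png",big)
P=ray("top",(215,239),.081);L=ray("top",(203,152),.073);print(P,L,np.linalg.norm((L-P)[:2]),np.arctan2(*(L-P)[1::-1]))
# holes: dark spots on the plate
for h in[(176,212),(190,198),(228,192),(246,201)]:
    H=ray("top",h,.06);print(H,np.linalg.norm((H-P)[:2]),np.arctan2(*(H-P)[1::-1]))
for d in[(240,157),(358,248)]: print(ray("top",d,.015))
E
```

```text
[0.469  0.2032 0.081 ] [0.6683 0.2357 0.073 ] 0.2019943928600516 0.1615708031545394
[0.5292 0.2961 0.06  ] 0.11073249306333445 0.9956984644281657
[0.5622 0.2646 0.06  ] 0.11163289852019521 0.5819423156488975
[0.5777 0.1767 0.06  ] 0.11193583683624796 -0.23899100542860896
[0.5575 0.1345 0.06  ] 0.11205492236747974 -0.6599316808472663
[0.6668 0.151  0.015 ]
[ 0.4512 -0.1372  0.015 ]
```

View pics/crop1.png

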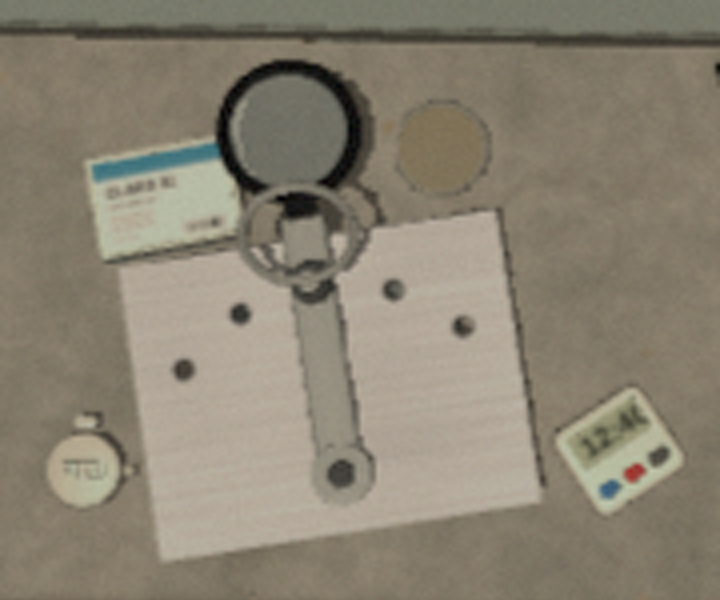

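The crop confirms it: the larger disc is at crop (443,147), beside hole (393,290), so the arm goes towards -y. Next I check the overhead shelf height and refine the geometry.

```bash
python3 - <<'E'
from h import *
for z in(.3,.4,.5,.6,.7):
    for u in(150,230,310):
        X=ray("top",(u,129),z);p=proj("scene",X);print(z,u,X,p, "line row",(p[0]-215)*115/297)
P=ray("top",(214.9,237.9),.081);print("P",P,"ring",ray("top",(205.4,178.4),.122),"TCP px",proj("top",[.192,.568,.231]),proj("scene",[.192,.568,.231]))
a=.166
def pt(r,z,a=a):return np.array([P[0]+r*np.cos(a),P[1]+r*np.sin(a),z])
for n,r,z in(("ringc",134,122),("ringtop",157,142),("lens",200,69),("barrel",110,93)):print(n,pt(r/1e3,z/1e3),proj("top",pt(r/1e3,z/1e3)),proj("scene",pt(r/1e3,z/1e3)))
# tool frame wanted
from scipy.spatial.transform import Rotation as R
R0=get_state()["ee_rot"]
for yaw in(a,a-.42):
  for down in(45,50):
    t=np.radians(down);h=np.array([np.cos(yaw),np.sin(yaw),0]);z=h*np.cos(t)-np.array([0,0,np.sin(t)])
    for s in(1,-1):
        y=s*np.array([-np.sin(yaw),np.cos(yaw),0]);x=np.cross(y,z);T=np.c_[x,y,z]
        print(yaw,down,s,R.from_matrix(T@R0.T).as_rotvec())
E
python3 - <<'E'
import cv2
im=cv2.imread("pics/scene0.png")[110:260,160:310]
cv2.imwrite("pics/crop2.png",cv2.resize(im,None,fx=4,fy=4,interpolation=cv2.INTER_CUBIC))
E
```

```text
0.3 150 [0.6734 0.3122 0.3   ] [242.4973  89.0154] line row 10.647110720572691
0.3 230 [0.6761 0.166  0.3   ] [281.929  113.4104] line row 25.91527185631714
0.3 310 [0.6789 0.0192 0.3   ] [327.6759 141.7125] line row 43.62871069315682
0.4 150 [0.653  0.2914 0.4   ] [240.7413  59.9348] line row 9.967160490470615
0.4 230 [0.6554 0.1622 0.4   ] [278.7177  81.479 ] line row 24.671855629750254
0.4 310 [0.6579 0.0325 0.4   ] [322.5605 106.3513] line row 41.64802202088751
0.5 150 [0.6326 0.2706 0.5   ] [238.6117  24.6686] line row 9.142583847321035
0.5 230 [0.6347 0.1585 0.5   ] [274.843  42.95 ] line row 23.171527883594347
0.5 310 [0.6368 0.0459 0.5   ] [316.424   63.9308] line row 39.27191827898583
0.6 150 [0.6122 0.2498 0.6   ] [235.9753 -18.9913] line row 8.12174601936222
0.6 230 [0.614  0.1547 0.6   ] [270.0754  -4.4569] line row 21.32549148441124
0.6 310 [0.6158 0.0593 0.6   ] [308.9265  12.1026] line row 36.368861555461585
0.7 150 [0.5918 0.229  0.7   ] [232.6266 -74.4467] line row 6.8251122924404255
0.7 230 [0.5932 0.151  0.7   ] [264.0662 -64.2098] line row 18.998699126157643
0.7 310 [0.5947 0.0726 0.7   ] [299.559  -52.6531] line row 32.741694889925064
P [0.4715 0.2035 0.081 ] ring [0.6023 0.2245 0.122 ] TCP px [ 15.0286 383.9325] [ 34.8126 141.1979]
ringc [0.6036 0.2257 0.122 ] [204.8911 177.805 ] [245.2482 166.6853]
ringtop [0.6263 0.2295 0.142 ] [202.5679 166.3554] [250.3752 157.0112]
lens [0.6687 0.2366 0.069 ] [202.7999 152.1083] [259.6944 167.5724]
barrel [0.5799 0.2217 0.093 ] [207.5224 189.6081] [240.0048 178.7715]
0.166 45 1 [-0.0622 -0.7906  0.4676]
0.166 45 -1 [ 1.052  -0.0868 -2.4716]
0.166 50 1 [-0.0551 -0.7028  0.473 ]
0.166 50 -1 [ 0.9383 -0.0777 -2.5088]
-0.254 45 1 [-0.2235 -0.7531  0.0696]
-0.254 45 -1 [ 1.1275 -0.3393 -2.8406]
-0.254 50 1 [-0.1985 -0.6695  0.0704]
-0.254 50 -1 [ 1.0072 -0.3034 -2.8881]
```

View pics/crop2.png

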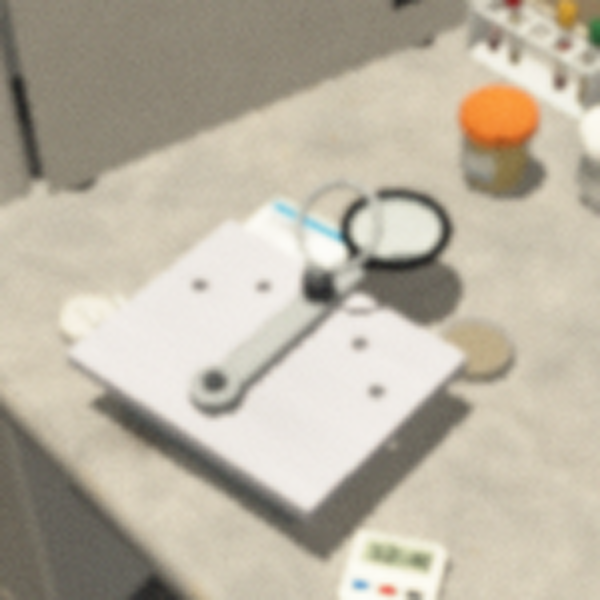

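The ring centre in the scene view is at (245,166), which matches the model. I shut the fingers and move to the pre-insert pose.

>>> {"api": "play_rows", "payload": {
  "commands": [
    {"dx":20,"dy":-30,"dz":15,"wx":-0.005,"wy":-0.07,"wz":0.04},
    {"dx":50,"dy":-60,"dz":30,"wx":-0.012,"wy":-0.15,"wz":0.09},
    {"dx":80,"dy":-90,"dz":40,"wx":-0.019,"wy":-0.235,"wz":0.14},
    {"dx":110,"dy":-120,"dz":50,"wx":-0.025,"wy":-0.315,"wz":0.187},
    {"dx":140,"dy":-150,"dz":50,"wx":-0.031,"wy":-0.395,"wz":0.234}
  ],
  "grip": 0
}}

```text
time: 0.6
ee_pos: [0.3339, 0.4178, 0.2828]
ee_rot: [[-0.918, 0.077, 0.389], [0.091, 0.996, 0.017], [-0.386, 0.051, -0.921]]
wrist_force: [0.9, 0.8, -0.4]
gripper_width: 0.0122
grip_force: 0.0
```

```bash
cat >> h.py <<'E'
from scipy.spatial.transform import Rotation as Ro
P=np.array([.4715,.2035,0]);A0=.166
def frame(yaw,down=45):
    t=np.radians(down);h=np.array([np.cos(yaw),np.sin(yaw),0]);z=h*np.cos(t)-np.array([0,0,np.sin(t)])
    y=np.array([-np.sin(yaw),np.cos(yaw),0]);return np.c_[np.cross(y,z),y,z]
def rv(yaw,down=45): return Ro.from_matrix(frame(yaw,down)@get_state()["ee_rot"].T).as_rotvec()
def go(r,z,a,yaw=None):
    s=get_state();yaw=a if yaw is None else yaw
    X=np.array([P[0]+r*np.cos(a),P[1]+r*np.sin(a),z]);print("t",round(s["time"],2),"F",s["wrist_force"],"q",s["qpos"],"\nee",s["ee_pos"],"target",X,"mm",(X-s["ee_pos"])*1e3,"rv",rv(yaw),"w",s["gripper_width"])
E
python3 - <<'E'
from h import *
go(.134-.0707,.122+.0707,A0)
E
```

```text
t 0.6 F [ 0.9159  0.8319 -0.3871] q [ 1.1087 -0.0094 -0.3761  1.002  -0.3472  1.1608] 
ee [0.3339 0.4178 0.2828] target [0.5339 0.214  0.1927] mm [ 200.0488 -203.881   -90.068 ] rv [-0.0334 -0.3916  0.2303] w 0.012225529097782522
```

>>> {"api": "play_rows", "payload": {
  "commands": [
    {"dx":30,"dy":-35,"dz":-4,"wx":-0.006,"wy":-0.07,"wz":0.04},
    {"dx":60,"dy":-70,"dz":-10,"wx":-0.012,"wy":-0.15,"wz":0.085},
    {"dx":90,"dy":-105,"dz":-15,"wx":-0.02,"wy":-0.23,"wz":0.135},
    {"dx":120,"dy":-138,"dz":-20,"wx":-0.027,"wy":-0.31,"wz":0.185},
    {"dx":150,"dy":-170,"dz":-30,"wx":-0.033,"wy":-0.392,"wz":0.23}
  ]
}}

```text
time: 1.1
ee_pos: [0.4834, 0.2472, 0.2524]
ee_rot: [[-0.696, -0.165, 0.699], [-0.117, 0.986, 0.116], [-0.708, -0.001, -0.706]]
wrist_force: [0.7, 0.8, -0.8]
gripper_width: 0.0
grip_force: 0.0
```

Run:
```python
from h import *
go(.134-.0566,.122+.0566,A0)
```

```text
t 1.1 F [ 0.6943  0.7794 -0.7688] q [ 0.6913 -0.3189 -0.9341  0.241  -0.3638  0.3881] 
ee [0.4834 0.2472 0.2524] target [0.5478 0.2163 0.1786] mm [ 64.4307 -30.9404 -73.7876] rv [0.0005 0.0018 0.0002] w 2.1408967741753783e-05
```

>>> {"api": "play_rows", "payload": {
  "commands": [
    {"dx":13,"dy":-6,"dz":-14},
    {"dx":26,"dy":-12,"dz":-28},
    {"dx":40,"dy":-19,"dz":-44},
    {"dx":52,"dy":-25,"dz":-60},
    {"dx":64,"dy":-31,"dz":-74}
  ]
}}

```text
invalid input
```

Run:
```python
from h import *
go(.134+.0141,.122-.0141,A0)
for n in("scene","top"):
    im=get_image(n);x,y=(160,90) if n=="scene" else (120,110)
    cv2.imwrite(f"pics/{n}1.png",cv2.resize(cv2.cvtColor(im[y:y+150,x:x+150],cv2.COLOR_RGB2BGR),None,fx=4,fy=4,interpolation=cv2.INTER_CUBIC))
a=cv2.imread("pics/scene1.png");b=cv2.imread("pics/top1.png");cv2.imwrite("pics/both1.png",cv2.resize(np.hstack([a,b]),(800,400)))
```

```text
t 1.1 F [ 0.6943  0.7794 -0.7688] q [ 0.6913 -0.3189 -0.9341  0.241  -0.3638  0.3881] 
ee [0.4834 0.2472 0.2524] target [0.6176 0.228  0.1079] mm [ 134.1588  -19.258  -144.4876] rv [0.0005 0.0018 0.0002] w 2.1408967741753783e-05
```

View pics/both1.png

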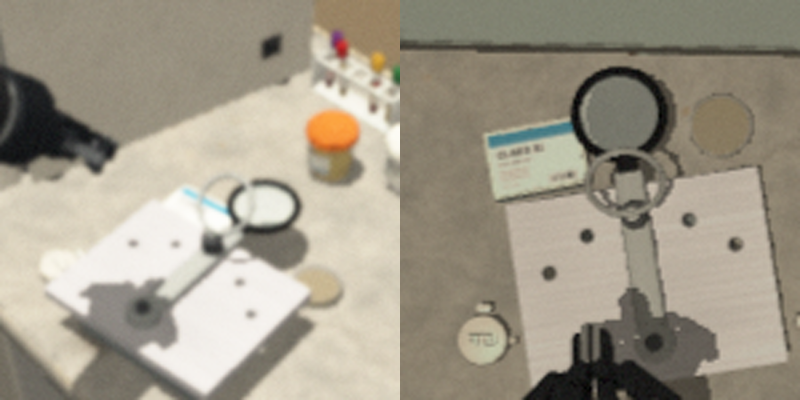

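The gripper is still at its high pre-pose, with the fingertip at scene-half (110,155). The move was refused, so I resend it with full rows.

>>> {"api": "play_rows", "payload": {
  "commands": [
    {"dx":13,"dy":-6,"dz":-14,"wx":0,"wy":0,"wz":0},
    {"dx":26,"dy":-12,"dz":-28,"wx":0,"wy":0,"wz":0},
    {"dx":40,"dy":-19,"dz":-44,"wx":0,"wy":0,"wz":0},
    {"dx":52,"dy":-25,"dz":-60,"wx":0,"wy":0,"wz":0},
    {"dx":64,"dy":-31,"dz":-74,"wx":0,"wy":0,"wz":0}
  ]
}}

```text
time: 1.7
ee_pos: [0.547, 0.2175, 0.1767]
ee_rot: [[-0.701, -0.163, 0.695], [-0.115, 0.987, 0.115], [-0.704, 0.0, -0.71]]
wrist_force: [-0.2, 0.1, -0.2]
gripper_width: -0.0001
grip_force: 0.0
```

Run:
```python
from h import *
go(.134+.0141,.122-.0141,A0)
for n in("scene","top"):
    im=get_image(n);x,y=(160,90) if n=="scene" else (120,110)
    cv2.imwrite(f"pics/{n}1.png",cv2.resize(cv2.cvtColor(im[y:y+150,x:x+150],cv2.COLOR_RGB2BGR),None,fx=4,fy=4,interpolation=cv2.INTER_CUBIC))
a=cv2.imread("pics/scene1.png");b=cv2.imread("pics/top1.png");cv2.imwrite("pics/both2.png",cv2.resize(np.hstack([a,b]),(800,400)))
```

```text
t 1.7 F [-0.1873  0.138  -0.229 ] q [ 0.515  -0.1249 -1.0067 -0.0605 -0.2446  0.2552] 
ee [0.547  0.2175 0.1767] target [0.6176 0.228  0.1079] mm [ 70.5929  10.48   -68.758 ] rv [ 0.0003 -0.0045  0.0026] w -5.298954794010644e-05
```

View pics/both2.png

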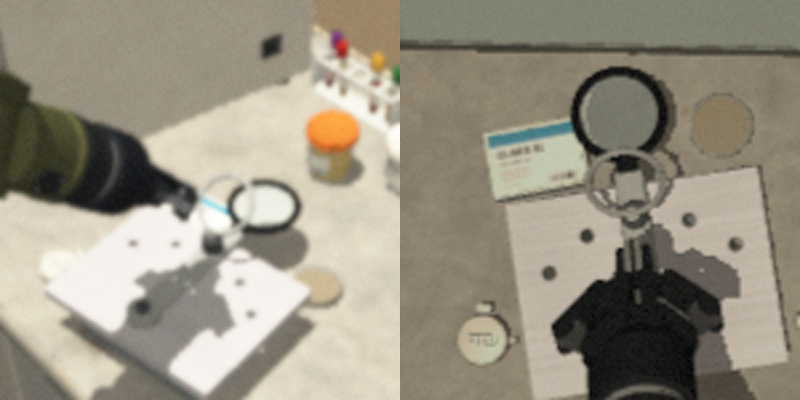

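The shut fingers point straight at the ring opening: top-half fingertip at about (633,235), ring at about (630,183). Inserting in two stages.

>>> {"api": "play_rows", "payload": {
  "commands": [
    {"dx":8,"dy":1,"dz":-8,"wx":0,"wy":0,"wz":0},
    {"dx":16,"dy":2,"dz":-16,"wx":0,"wy":0,"wz":0},
    {"dx":24,"dy":3,"dz":-24,"wx":0,"wy":0,"wz":0},
    {"dx":32,"dy":4,"dz":-32,"wx":0,"wy":0,"wz":0},
    {"dx":40,"dy":6,"dz":-39,"wx":0,"wy":0,"wz":0}
  ]
}}

```text
time: 2.3
ee_pos: [0.5869, 0.2242, 0.1387]
ee_rot: [[-0.7, -0.163, 0.695], [-0.115, 0.987, 0.115], [-0.705, 0.001, -0.71]]
wrist_force: [-0.0, -0.5, -0.3]
gripper_width: -0.0003
grip_force: 0.0
```

Run:
```python
from h import *
go(.134+.02,.122-.02,A0)
```

```text
t 2.3 F [-0.0282 -0.5274 -0.326 ] q [ 0.4806  0.0279 -0.9882 -0.2018 -0.2209  0.229 ] 
ee [0.5869 0.2242 0.1387] target [0.6234 0.2289 0.102 ] mm [ 36.4778   4.7093 -36.6756] rv [-0.     -0.0035  0.0022] w -0.0002681423437351391
```

>>> {"api": "play_rows", "payload": {
  "commands": [
    {"dx":8,"dy":1,"dz":-8,"wx":0,"wy":0,"wz":0},
    {"dx":16,"dy":2,"dz":-16,"wx":0,"wy":0,"wz":0},
    {"dx":24,"dy":3,"dz":-24,"wx":0,"wy":0,"wz":0},
    {"dx":32,"dy":4,"dz":-32,"wx":0,"wy":0,"wz":0},
    {"dx":39,"dy":5,"dz":-37,"wx":0,"wy":0,"wz":0}
  ]
}}

```text
time: 2.8
ee_pos: [0.626, 0.229, 0.101]
ee_rot: [[-0.7, -0.163, 0.695], [-0.115, 0.987, 0.115], [-0.704, 0.0, -0.71]]
wrist_force: [0.9, 0.5, -0.6]
gripper_width: -0.0006
grip_force: 0.0
```

Run:
```python
from h import *
go(.134+.02+.0095,.122-.02+.0095,A0)
```

```text
t 2.8 F [ 0.9398  0.45   -0.5778] q [ 0.4493  0.1726 -0.9527 -0.3153 -0.1996  0.2058] 
ee [0.626 0.229 0.101] target [0.6328 0.2305 0.1115] mm [ 6.7755  1.5133 10.4555] rv [ 0.0003 -0.004   0.0024] w -0.0006098786969028398
```

>>> {"api": "play_rows", "payload": {
  "commands": [
    {"dx":2,"dy":0,"dz":2,"wx":0,"wy":0,"wz":0},
    {"dx":4,"dy":1,"dz":4,"wx":0,"wy":0,"wz":0},
    {"dx":6,"dy":1,"dz":6,"wx":0,"wy":0,"wz":0},
    {"dx":8,"dy":1,"dz":8,"wx":0,"wy":0,"wz":0},
    {"dx":9,"dy":1,"dz":10,"wx":0,"wy":0,"wz":0}
  ]
}}

```text
time: 3.3
ee_pos: [0.634, 0.2292, 0.1111]
ee_rot: [[-0.701, -0.163, 0.694], [-0.116, 0.987, 0.115], [-0.704, 0.0, -0.711]]
wrist_force: [-1.1, 1.1, -3.0]
gripper_width: 0.0
grip_force: 1.4
```

>>> {"api": "play_rows", "payload": {
  "commands": [
    {"dx":0,"dy":0,"dz":1,"wx":0,"wy":0,"wz":0},
    {"dx":0,"dy":0,"dz":2,"wx":0,"wy":0,"wz":0},
    {"dx":0,"dy":0,"dz":3,"wx":0,"wy":0,"wz":0},
    {"dx":0,"dy":0,"dz":4,"wx":0,"wy":0,"wz":0},
    {"dx":0,"dy":0,"dz":5,"wx":0,"wy":0,"wz":0}
  ]
}}

```text
time: 3.8
ee_pos: [0.6337, 0.2289, 0.1154]
ee_rot: [[-0.702, -0.163, 0.694], [-0.116, 0.987, 0.114], [-0.703, -0.0, -0.711]]
wrist_force: [-2.5, -0.5, -4.5]
gripper_width: -0.0001
grip_force: 2.5
```

>>> {"api": "play_rows", "payload": {
  "commands": [
    {"dx":0,"dy":0,"dz":2,"wx":0,"wy":0,"wz":0},
    {"dx":0,"dy":0,"dz":4,"wx":0,"wy":0,"wz":0},
    {"dx":0,"dy":0,"dz":6,"wx":0,"wy":0,"wz":0},
    {"dx":0,"dy":0,"dz":8,"wx":0,"wy":0,"wz":0},
    {"dx":0,"dy":0,"dz":10,"wx":0,"wy":0,"wz":0}
  ]
}}

```text
time: 4.3
ee_pos: [0.6339, 0.229, 0.1257]
ee_rot: [[-0.701, -0.162, 0.694], [-0.116, 0.987, 0.114], [-0.703, -0.0, -0.711]]
wrist_force: [-4.9, -0.3, -5.5]
gripper_width: -0.0002
grip_force: 3.3
```

Run:
```python
from h import *
go(.16,.125,A0)
for n in("scene","top"):
    im=get_image(n);x,y=(200,120) if n=="scene" else (155,125)
    cv2.imwrite(f"pics/{n}1.png",cv2.resize(cv2.cvtColor(im[y:y+100,x:x+100],cv2.COLOR_RGB2BGR),None,fx=4,fy=4,interpolation=cv2.INTER_CUBIC))
a=cv2.imread("pics/scene1.png");b=cv2.imread("pics/top1.png");cv2.imwrite("pics/both3.png",np.hstack([a,b]))
```

```text
t 4.3 F [-4.9133 -0.3328 -5.4781] q [ 0.4419  0.1323 -0.9132 -0.2353 -0.1949  0.2005] 
ee [0.6339 0.229  0.1257] target [0.6293 0.2299 0.125 ] mm [-4.5982  0.9645 -0.7143] rv [ 0.0011 -0.005   0.0028] w -0.0001665844080444242
```

View pics/both3.png

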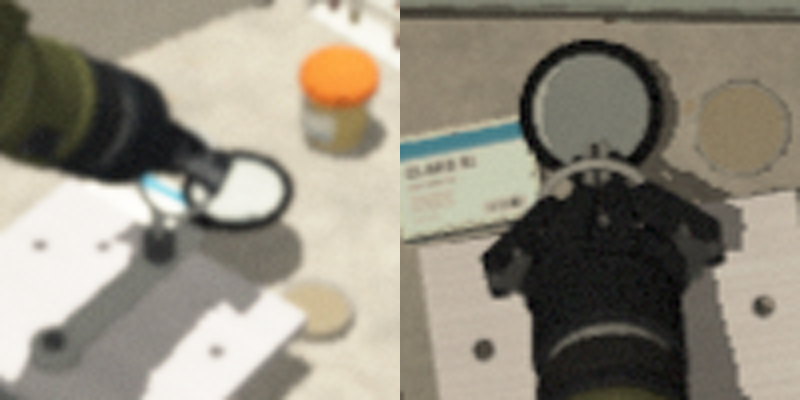

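The pull ring is hooked at its top by the fingertip (top-half, about (598,162)), and the force of about 5.5 N matches the spring with the pin up roughly 13 mm. Now a slightly higher lift and the swing towards -y.

>>> {"api": "play_rows", "payload": {
  "commands": [
    {"dx":0,"dy":0,"dz":2,"wx":0,"wy":0,"wz":0},
    {"dx":0,"dy":-2,"dz":3,"wx":0,"wy":0,"wz":-0.01},
    {"dx":1,"dy":-6,"dz":3,"wx":0,"wy":0,"wz":-0.035},
    {"dx":1,"dy":-11,"dz":3,"wx":0,"wy":0,"wz":-0.065},
    {"dx":2,"dy":-16,"dz":3,"wx":0,"wy":0,"wz":-0.1}
  ]
}}

```text
time: 4.9
ee_pos: [0.6357, 0.2131, 0.1286]
ee_rot: [[-0.709, -0.062, 0.702], [-0.044, 0.998, 0.044], [-0.703, 0.0, -0.711]]
wrist_force: [-8.7, 0.4, -5.2]
gripper_width: 0.0
grip_force: 4.5
```

>>> {"api": "play_rows", "payload": {
  "commands": [
    {"dx":0,"dy":-3,"dz":0,"wx":0,"wy":0,"wz":-0.02},
    {"dx":0,"dy":-6,"dz":0,"wx":0,"wy":0,"wz":-0.04},
    {"dx":0,"dy":-10,"dz":0,"wx":0,"wy":0,"wz":-0.06},
    {"dx":0,"dy":-13,"dz":0,"wx":0,"wy":0,"wz":-0.08},
    {"dx":0,"dy":-16,"dz":0,"wx":0,"wy":0,"wz":-0.1}
  ]
}}

```text
time: 5.4
ee_pos: [0.6357, 0.1975, 0.1286]
ee_rot: [[-0.711, 0.036, 0.703], [0.026, 0.999, -0.025], [-0.703, 0.0, -0.711]]
wrist_force: [-6.1, 1.0, -5.6]
gripper_width: 0.0003
grip_force: 4.2
```

Run:
```python
from h import *
go(.1644,.1285,-.15)
im=get_image("top");cv2.imwrite("pics/top4.png",cv2.cvtColor(im,cv2.COLOR_RGB2BGR))
a=cv2.resize(im[110:260,140:290],None,fx=4,fy=4,interpolation=cv2.INTER_CUBIC);cv2.imwrite("pics/crop4.png",cv2.cvtColor(a,cv2.COLOR_RGB2BGR))
```

```text
t 5.4 F [-6.0752  1.0348 -5.5734] q [ 0.4721  0.1353 -0.8846 -0.1618 -0.3491  0.3775] 
ee [0.6357 0.1975 0.1286] target [0.6341 0.1789 0.1285] mm [ -1.6425 -18.5567  -0.0664] rv [-0.0009 -0.0054 -0.1136] w 0.00029880777759905915
```

View pics/crop4.png

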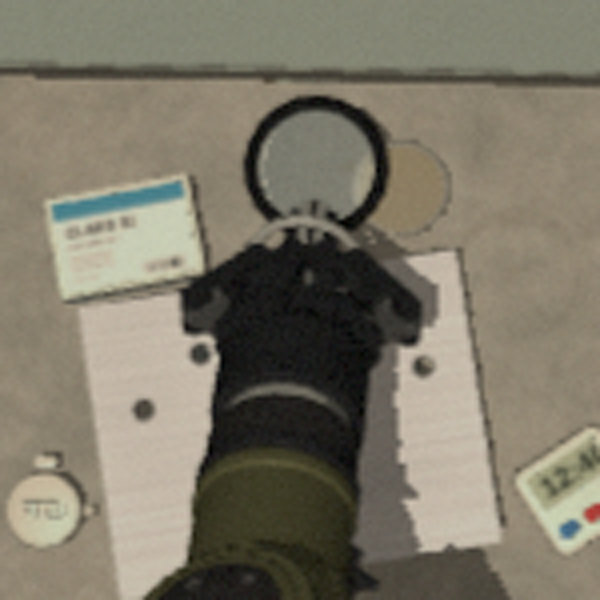

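The arm follows the finger: the lens is now at crop (316,163), about half way to the dish at (405,187), and nothing else has moved. I continue the swing.

>>> {"api": "play_rows", "payload": {
  "commands": [
    {"dx":0,"dy":-3,"dz":0,"wx":0,"wy":0,"wz":-0.02},
    {"dx":0,"dy":-6,"dz":0,"wx":0,"wy":0,"wz":-0.04},
    {"dx":-1,"dy":-10,"dz":0,"wx":0,"wy":0,"wz":-0.06},
    {"dx":-1,"dy":-13,"dz":0,"wx":0,"wy":0,"wz":-0.08},
    {"dx":-2,"dy":-17,"dz":0,"wx":0,"wy":0,"wz":-0.1}
  ]
}}

```text
time: 5.95
ee_pos: [0.634, 0.1809, 0.1288]
ee_rot: [[-0.704, 0.136, 0.697], [0.097, 0.991, -0.095], [-0.703, 0.001, -0.711]]
wrist_force: [-5.9, 2.2, -5.5]
gripper_width: 0.0005
grip_force: 3.8
```

>>> {"api": "play_rows", "payload": {
  "commands": [
    {"dx":0,"dy":-3,"dz":0,"wx":0,"wy":0,"wz":-0.015},
    {"dx":-1,"dy":-6,"dz":0,"wx":0,"wy":0,"wz":-0.03},
    {"dx":-1,"dy":-8,"dz":0,"wx":0,"wy":0,"wz":-0.045},
    {"dx":-2,"dy":-10,"dz":0,"wx":0,"wy":0,"wz":-0.06},
    {"dx":-2,"dy":-12,"dz":0,"wx":0,"wy":0,"wz":-0.075}
  ]
}}

```text
time: 6.45
ee_pos: [0.632, 0.1691, 0.1289]
ee_rot: [[-0.695, 0.209, 0.688], [0.149, 0.978, -0.146], [-0.703, 0.001, -0.711]]
wrist_force: [-8.2, 3.1, -5.5]
gripper_width: 0.0003
grip_force: 4.6
```

```bash
cat >> h.py <<'E'
def lens(im):
    # lens frame: dark ring beyond the plate; fit circle by Hough
    g=cv2.cvtColor(im,cv2.COLOR_RGB2GRAY)[128:185,180:290]
    g=cv2.resize(g,None,fx=4,fy=4,interpolation=cv2.INTER_CUBIC)
    c=cv2.HoughCircles(g,cv2.HOUGH_GRADIENT,1,50,param1=100,param2=15,minRadius=62,maxRadius=82)[0]
    u=(c[0,0]+.5)/4-.5+180;v=(c[0,1]+.5)/4-.5+128
    L=ray("top",(u,v),.071)-P; return (u,v),c[0,2]/4,np.hypot(L[0],L[1]),np.arctan2(L[1],L[0])
E
python3 - <<'E'
from h import *
go(.1644,.1285,-.25)
for f in("top0","top4"): print(lens(cv2.cvtColor(cv2.imread(f"pics/{f}.png"),cv2.COLOR_BGR2RGB)))
print(lens(get_image("top")))
E
```

```text
t 6.45 F [-8.202   3.1159 -5.5282] q [ 0.4934  0.1468 -0.8511 -0.0739 -0.4718  0.5436] 
ee [0.632  0.1691 0.1289] target [0.6308 0.1628 0.1285] mm [-1.2415 -6.3041 -0.3755] rv [-0.0025 -0.0048 -0.0395] w 0.00025684228700628475
((np.float32(202.25), np.float32(153.0)), np.float32(18.65), np.float64(0.19775563821918873), np.float64(0.17324605751020733))
((np.float32(219.0), np.float32(151.75)), np.float32(18.1), np.float64(0.19847270309380222), np.float64(-0.02290505315541431))
((np.float32(233.5), np.float32(153.5)), np.float32(18.15), np.float64(0.19865453937842198), np.float64(-0.1932510047365419))
```

>>> {"api": "play_rows", "payload": {
  "commands": [
    {"dx":0,"dy":-2,"dz":0,"wx":0,"wy":0,"wz":-0.01},
    {"dx":-1,"dy":-4,"dz":0,"wx":0,"wy":0,"wz":-0.025},
    {"dx":-1,"dy":-6,"dz":0,"wx":0,"wy":0,"wz":-0.035},
    {"dx":-2,"dy":-8,"dz":0,"wx":0,"wy":0,"wz":-0.05},
    {"dx":-2,"dy":-8,"dz":0,"wx":0,"wy":0,"wz":-0.05}
  ]
}}

```text
time: 7.0
ee_pos: [0.63, 0.1612, 0.1288]
ee_rot: [[-0.687, 0.257, 0.68], [0.184, 0.966, -0.18], [-0.703, 0.001, -0.711]]
wrist_force: [-6.8, 2.8, -5.7]
gripper_width: -0.0004
grip_force: 4.2
```

Run:
```python
from h import *
go(.1644,.1285,-.25)
print(lens(get_image("top")))
```

```text
t 7.0 F [-6.849   2.7953 -5.6685] q [ 0.4991  0.1515 -0.8391 -0.0426 -0.5046  0.5941] 
ee [0.63   0.1612 0.1288] target [0.6308 0.1628 0.1285] mm [ 0.785   1.5774 -0.2796] rv [-0.0025 -0.0051  0.0101] w -0.00038501034393356514
((np.float32(237.75), np.float32(154.75)), np.float32(18.325), np.float64(0.19813369670498912), np.float64(-0.24487606622648053))
```

>>> {"api": "play_rows", "payload": {
  "commands": [
    {"dx":0,"dy":0,"dz":-3,"wx":0,"wy":0,"wz":0},
    {"dx":0,"dy":0,"dz":-6,"wx":0,"wy":0,"wz":0},
    {"dx":0,"dy":0,"dz":-8,"wx":0,"wy":0,"wz":0},
    {"dx":0,"dy":0,"dz":-10,"wx":0,"wy":0,"wz":0},
    {"dx":0,"dy":0,"dz":-12,"wx":0,"wy":0,"wz":0}
  ]
}}

```text
time: 7.55
ee_pos: [0.6301, 0.1613, 0.1169]
ee_rot: [[-0.687, 0.257, 0.68], [0.184, 0.966, -0.18], [-0.703, 0.001, -0.711]]
wrist_force: [-8.0, 2.3, -4.4]
gripper_width: 0.0001
grip_force: 4.2
```

>>> {"api": "play_rows", "payload": {
  "commands": [
    {"dx":0,"dy":0,"dz":-2,"wx":0,"wy":0,"wz":0},
    {"dx":0,"dy":0,"dz":-4,"wx":0,"wy":0,"wz":0},
    {"dx":0,"dy":0,"dz":-6,"wx":0,"wy":0,"wz":0},
    {"dx":0,"dy":0,"dz":-8,"wx":0,"wy":0,"wz":0},
    {"dx":0,"dy":0,"dz":-10,"wx":0,"wy":0,"wz":0}
  ]
}}

```text
time: 8.05
ee_pos: [0.6327, 0.1616, 0.1096]
ee_rot: [[-0.682, 0.259, 0.684], [0.185, 0.966, -0.18], [-0.707, 0.004, -0.707]]
wrist_force: [-1.1, 0.6, 0.0]
gripper_width: 0.0002
grip_force: 0.6
```

Run:
```python
from h import *
s=get_state();print(s["joint_torque"],s["dq"])
im=get_image("top");print(lens(im));b=get_image("scene")
go(.148-.0,.108,-.25)
a=cv2.resize(b[120:220,200:300],None,fx=4,fy=4,interpolation=cv2.INTER_CUBIC);c=cv2.resize(im[125:225,155:255],None,fx=4,fy=4,interpolation=cv2.INTER_CUBIC)
cv2.imwrite("pics/both5.png",cv2.cvtColor(np.hstack([a,c]),cv2.COLOR_RGB2BGR))
```

```text
[ -0.7503 -40.3585  28.1652  -5.8045  -1.899   -0.0037] [-0.0019  0.0374 -0.0107 -0.0616 -0.011   0.0005]
((np.float32(237.75), np.float32(154.5)), np.float32(18.15), np.float64(0.19869653520476302), np.float64(-0.24411250437028043))
t 8.15 F [-0.7508  0.7473 -0.0746] q [ 0.4983  0.1917 -0.8583 -0.1075 -0.5073  0.5936] 
ee [0.6326 0.1612 0.1094] target [0.6149 0.1669 0.108 ] mm [-17.6975   5.709   -1.3888] rv [-0.0029  0.0007  0.0121] w -7.79540361991875e-05
```

View pics/both5.png

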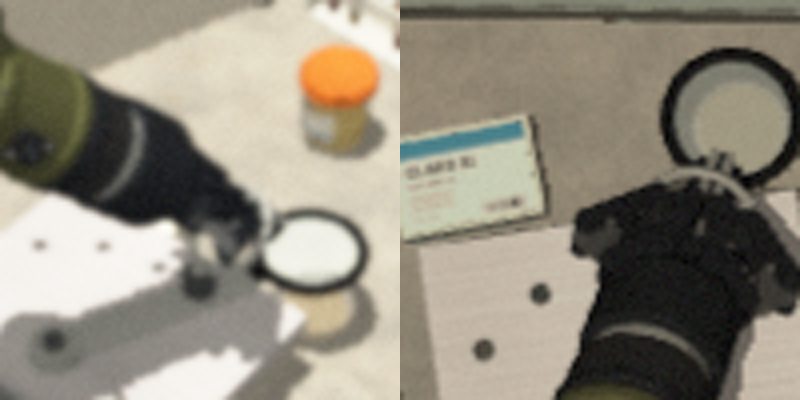

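The lens is over the dish in both halves of the picture: top-half (737,117), measured arm angle -0.418 from the start. The ring load has gone, so the pin should have dropped. I withdraw along the finger axis.

>>> {"api": "play_rows", "payload": {
  "commands": [
    {"dx":-2,"dy":0,"dz":1,"wx":0,"wy":0,"wz":0},
    {"dx":-5,"dy":1,"dz":4,"wx":0,"wy":0,"wz":0},
    {"dx":-10,"dy":2,"dz":9,"wx":0,"wy":0,"wz":0},
    {"dx":-15,"dy":4,"dz":14,"wx":0,"wy":0,"wz":0},
    {"dx":-20,"dy":5,"dz":20,"wx":0,"wy":0,"wz":0}
  ]
}}

```text
time: 8.65
ee_pos: [0.6102, 0.1654, 0.128]
ee_rot: [[-0.685, 0.259, 0.681], [0.184, 0.966, -0.182], [-0.705, 0.0, -0.709]]
wrist_force: [0.2, 0.3, 0.1]
gripper_width: -0.0
grip_force: 0.0
```

>>> {"api": "play_rows", "payload": {
  "commands": [
    {"dx":-7,"dy":2,"dz":7,"wx":0,"wy":0,"wz":0},
    {"dx":-14,"dy":4,"dz":15,"wx":0,"wy":0,"wz":0},
    {"dx":-21,"dy":5,"dz":22,"wx":0,"wy":0,"wz":0},
    {"dx":-28,"dy":7,"dz":30,"wx":0,"wy":0,"wz":0},
    {"dx":-35,"dy":9,"dz":38,"wx":0,"wy":0,"wz":0}
  ]
}}

```text
time: 9.15
ee_pos: [0.5749, 0.1744, 0.1661]
ee_rot: [[-0.685, 0.259, 0.681], [0.184, 0.966, -0.182], [-0.705, 0.0, -0.71]]
wrist_force: [0.8, 0.3, 0.4]
gripper_width: -0.0
grip_force: 0.0
```

>>> {"api": "play_rows", "payload": {
  "commands": [
    {"dx":-10,"dy":2,"dz":12,"wx":0,"wy":0,"wz":0},
    {"dx":-20,"dy":5,"dz":24,"wx":0,"wy":0,"wz":0},
    {"dx":-30,"dy":8,"dz":36,"wx":0,"wy":0,"wz":0},
    {"dx":-40,"dy":10,"dz":48,"wx":0,"wy":0,"wz":0},
    {"dx":-50,"dy":12,"dz":60,"wx":0,"wy":0,"wz":0}
  ]
}}

```text
time: 9.65
ee_pos: [0.5248, 0.1863, 0.2263]
ee_rot: [[-0.685, 0.259, 0.681], [0.184, 0.966, -0.182], [-0.705, 0.0, -0.709]]
wrist_force: [-0.0, -0.3, 0.4]
gripper_width: -0.0001
grip_force: 0.0
```

Run:
```python
from h import *
im=get_image("top");print(lens(im));b=get_image("scene")
go(.1,.2,-.25)
A=-.25
for n,r,z in(("ringc",134,122),("ringc+10",134,132),("barrel",110,93)):
    X=[P[0]+r/1e3*np.cos(A),P[1]+r/1e3*np.sin(A),z/1e3];print(n,proj("scene",X),(proj("scene",X)-[200,120])*4)
a=cv2.resize(b[120:220,200:300],None,fx=4,fy=4,interpolation=cv2.INTER_CUBIC);c=cv2.resize(im[125:225,155:255],None,fx=4,fy=4,interpolation=cv2.INTER_CUBIC)
cv2.imwrite("pics/both6.png",cv2.cvtColor(np.hstack([a,c]),cv2.COLOR_RGB2BGR))
```

```text
((np.float32(238.0), np.float32(154.75)), np.float32(18.15), np.float64(0.1982849334240211), np.float64(-0.24769191652743247))
t 9.75 F [0.2968 0.3627 0.3092] q [ 0.6891 -0.1264 -0.8217  0.3484 -0.6102  0.7811] 
ee [0.5255 0.1872 0.2275] target [0.5684 0.1788 0.2   ] mm [ 42.9368  -8.4245 -27.5482] rv [-0.0028 -0.001   0.0106] w 0.0003806999845712393
ringc [257.9433 177.5608] [231.7732 230.2431]
ringc+10 [257.9622 174.9543] [231.8487 219.8171]
barrel [250.1868 187.8425] [200.747  271.3701]
```

View pics/both6.png

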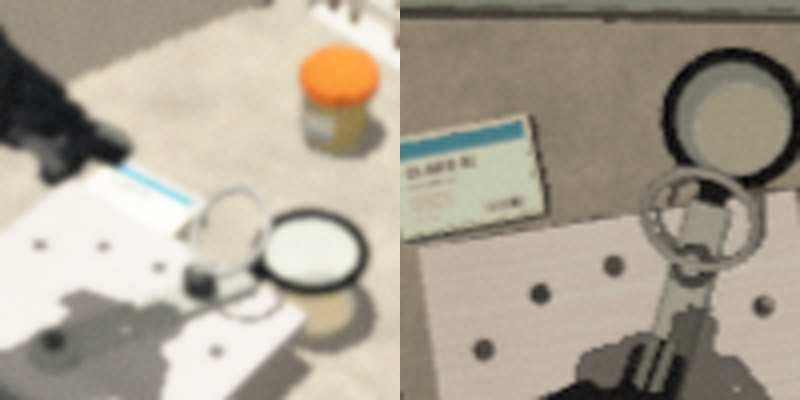

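The ring centre sits at (231,229) in the scene half. The model gives (232,230) for a pin that is home and row 220 for one riding on the plate, so the pin is home. The lens is over the dish, the carton is unmoved, and the gripper is clear of everything. I hand the job in.

```bash
python3 -c "
from rig import *
print(close_job())"
```

```text
the job is handed in; nothing more can be done
None
```

I swung the magnifier one hole towards the culture dish and handed the job in at about 10 s. The last pictures show the lens over the dish, the pin home and the gripper clear; the verdict was not shown to me.

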